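# Bridge a reagent carrier onto the sampler deck

## Task

Slide the bottle carrier from its loading stand across the open gap onto the sampler's weighing deck until it clicks in behind the two spring rollers and sits fully home against the end stop. It is nose-heavy: hold its tail down by the thumb ledge so that the nose does not sag into the gap, ease off before the tail comes over the gap, and keep it level all the way. Feel for the adjustable stop: the weighing cell is delicate, so never press or push the carrier with more than 15 N; do not touch the bottle and leave the other things on the bench alone.

Things in the scene. Friction and masses are not known exactly. Their poses are not given: they have to be found in the camera images.
- carrier: White bottle carrier, loose, 162 mm long (x, to the nose), 104 wide, 25 high, 0.2 to 0.3 kg. Origin on its underside, mid-width, 75 mm behind the nose; z up. From the nose to x = -48 mm a body 25 mm high whose round seat (centre x = +30) holds the bottle; from x = -48 to the tail (-87) a thumb ledge 7 mm high, 50 wide, bounded ahead by the body's upright rear face (18 mm high), against which it is pushed.
- ledge (a point): Top of the thumb ledge (rubber-padded), mid-width, 20 mm behind the upright rear face, 19 mm before the tail end, 7 mm above the underside. A finger 12 mm behind that face must press with up to 5.5 N just before the nose lands (7 N is ample), or the nose drops; once the tail has left the stand more than about 1 N here makes the tail drop.
- nose (a point): Bottom edge of the carrier's nose, mid-width (x = +75 mm, z = 0 of the carrier), rounded 3 mm. The centre of mass with bottle lies about 58 mm behind it. The carrier's side flanges have notches near the nose for the spring rollers. Runner friction is about 0.22.
- tail (a point): Bottom edge of the carrier's tail, mid-width (x = -87 mm, z = 0 of the carrier).
- bottle: Glass bottle with orange cap, 70 mm diameter, 143 mm tall, 0.3 to 0.42 kg, standing loose in the carrier's seat (18 mm deep, 1 mm play). Origin at the middle of its underside, 7 mm above the carrier's.
- sampler: Weighing deck of the sampler, fixed: white box 212 mm long, 132 wide. Origin on the bench below the middle of its front edge, x = travel direction, z up. Sliding surface 46 mm high from the rounded edge (x = 4). Guide rails 9 mm high, 106.6 apart, flared at the entry. A steel end stop with two rubber buffers is clamped across the lane, its face anywhere from x = 142 to 174: it is not tracked.
- deck_edge (a point): Middle of the deck's front edge, on the sliding surface where it begins to be flat (x = 4 mm of the sampler; the metal reaches 4 mm further toward the stand, rounded).
- lane_end (a point): Middle of the rear end of the deck's sliding lane (x = 188 mm of the sampler, 46 mm high), behind the end stop. With deck_edge it gives the direction of travel.
- stand: Loading stand, fixed: grey table 200 mm long, 126 wide, sliding surface 46.5 mm high, guide rails 107 mm apart. Origin on the bench below the middle of the edge that faces the sampler, x in the travel direction. The gap to the sampler is 70 to 80 mm; the two lanes are up to 1.5 mm out of line.
- roller_far (a joint): Spring roller at the lane's side further from the robot, carried by the end stop 18 mm before its buffers: 0 = out in the lane, grows to 0.008 m pushed back (1 N at rest, 0.2 N more per mm). From 18 mm before the stop the nose pushes both rollers back about 5 mm (3 to 6 N push in all); 9 mm on they drop onto the notch floors (about 0.002) and the buffers stop it.
- roller_near (a joint): The same on the side nearer to the robot.
- timer: Bystander: white bench timer, 62 x 66 x 19 mm.
- tape_roll: Bystander: roll of tape, 65 mm diameter, 19 mm high.
- small_bottle: Bystander: glass bottle with blue cap, 56 mm diameter, 105 mm tall.
- pen: Bystander: marker pen lying flat, 136 mm long.
Not all that is in view belongs to the job. There is more than one size of the bottle; the job needs the smaller.

How it is judged (in metres and radians):
On the way, in this order (a step that is already met when the one before it is completed fails the run):
1. The carrier's nose has crossed the gap and rests level on the deck (x of nose in the frame of sampler above 0.01 m and angle between carrier's own z axis and vertical below 0.04 rad), for 0.1 s.
2. The tail has left the stand and the carrier is still level (x of tail in the frame of sampler above -0.06 m and angle between carrier's own z axis and vertical below 0.04 rad), for 0.1 s.
At the end, for the whole second after the job is handed in: The carrier lies level (within 0.03 rad) and at rest on the deck, its nose at least 138 mm past the deck's front and both rollers dropped onto the floors of its notches (pushed back 0.2 to 3.8 mm), so within about 3 mm of the end stop; the bottle stands upright in its seat (x of nose in the frame of sampler above 0.138 m and value of joint roller_far between 0.0002 and 0.0038 m and value of joint roller_near between 0.0002 and 0.0038 m and angle between carrier's own z axis and vertical below 0.03 rad and linear speed of carrier below 0.01 m/s and angle between bottle's own z axis and vertical below 0.05 rad and z of bottle in the frame of carrier below 0.012 m); the robot touches nothing.
It fails at once if the carrier sags into the gap or tips (more than 0.07 rad out of level) (angle between carrier's own z axis and vertical above 0.07 rad).
It fails at once if the carrier is lifted off its track (more than about 12 mm) (height (world z) of carrier above 0.059 m).
It fails at once if the carrier is pushed or pressed with more than 15 N (contact force between any of the fingers, the arm and carrier above 15 N).
It fails at once if the bottle is touched by the robot (contact force between any of the fingers, the arm and bottle above 0.5 N).
It fails at once if a bystander is moved by more than 20 mm (distance of any of timer, tape_roll, small_bottle, pen from where it was at the start of the episode above 0.02 m).
It also fails if it takes over 72 s, if anything falls off the work surface, if the arm or the gripper's body presses on something with over 40 N, if the wrist force passes 120 N, or if a joint passes its speed limit or range.

## Robot

A 6-joint arm with a two-finger parallel gripper is mounted at the origin on a cart in front of the work surface, level with it; the furniture and walls round the work are solid. World frame = base frame: x ahead of the robot, y to its left, z up, the work surface at z = 0. Lengths are in mm, angles in degrees, forces in N, time in s.
With the tool pointing down it reaches from about 300 to 850 mm from the base axis. Payload 4.2 kg.
Tool frame: the origin (TCP) lies at the very end of the fingers, on their centre line; the grasp point (between the pads) lies 19 mm behind it (env.grip_depth is the distance from the TCP to the grasp point, in mm); z points along the fingers, y is the line along which they close (so a half turn about z gives the same grasp; the last joint's range is limited). The gripper opens to 91 mm and grips with 3 to 60 N. Pads are 32 mm wide; open, the fingers measure 118 mm over their backs; the gripper's body (76 mm by 178 mm) begins 60 mm behind the grasp point.
Start: joints at [-1.146, 18.312, 89.639, -0, 72.044, -1.146], TCP at [575.016, 0, 213.976] pointing down, gripper open.
Joint ranges: [-177.97, 177.97], [-48.28, 115.42], [12.27, 149.76], [-77.06, 257.06], [2.81, 150.46], [-146.56, 146.56]. Speed limits (degrees/s): [147.25, 147.25, 180, 180, 180, 180].

## Interface

Orientations are given as [roll, pitch, yaw] about the fixed x, y, z axes, in that order (R = Rz(yaw) Ry(pitch) Rx(roll)).
In Python, from workcell import env, cams gives the robot as it stands.
- The arm moves only by the tool apply_moves, never from a script. Its argument "deltas" is a list of rows, each a list of 5 numbers: the shift along the tool's x, y, z in m, then the turn about the tool's z in rad, then the opening, from -1 (shut) to 1 (fully open), so that 0 is half open. In form: [[tx, ty, tz, roll, gripper], ...]. A call has 1 to 5 rows; each row is the pose to reach, as a shift and turn from the pose commanded when the call began, along the tool's axes at that moment; what a row does not reach only later rows make up. A row lasts 1/10 s, in which the tool goes at most 50 mm and 8.59 degrees, less where a joint would pass 70% of its speed; a pose out of reach is approached as far as the arm can. A call with a gripper value outside its range is refused whole. The fingers move at their own pace and stop on an object; "grip_force" is the grip in N (left out, the last holds). Time passes only in rows, so rows that repeat a pose let the fingers close. It gives the time, the measured TCP pose, the force, the opening and the grip force at its end, in the units of the state.
- env.state(): the state, without advancing time (a new reading comes with each control period).
- cams.grab_frame(name): name is "scene" or "side" or "wrist"; returns the picture (384x512x3 uint8, blue, green, red); there is no depth.
- cams.get_calibration(name): a dict with "mtx" (3x3 intrinsics, pixels), "eye" and "attitude" of the camera in the world; the wrist camera has in their place "tool_from_camera" (4x4, takes a point from camera to tool coordinates, whose origin is the TCP and whose axes are the flange's). Camera axes: x right, y down, z forward; pixel columns grow to the right and rows downward; lengths in mm; the calibration is good to about 2 mm. A picture is of the moment at which its call begins: read the wrist's pose just before it. get_calibration takes no time and is no camera call.
- env.job_done(): hands the job in; it is judged then, once.
The state is a dict: "time_s": time; "qpos": joint angles; "qvel": joint speeds; "effort": joint torques, N m; "ee_pos": TCP position; "ee_rot": TCP orientation; "force": force on the tool from outside, world axes, zero at the start; "torque": the same for the moment, N m; "gripper_width": finger opening in mm; "gripper_force": force on a finger pad.
Only numpy, scipy, OpenCV 4.12 (cv2) and the standard library are available. Lean on these libraries where they do the work, as an engineer would, in place of code of your own. Each camera call takes 0.05 s, during which the arm holds its last target. There are 200 camera calls.

## Working session

There is one attempt and no reset: what is moved stays moved. The work goes in short steps, Python scripts to look and compute and a tool call to move; the robot and the scene stay as the last step left them, time stands still between calls to the robot, and variables do not carry over. Pictures are saved under pics/ and viewed, at most 10 in all, crops included, and the job is handed in when it is done.

Besides the shell and the picture viewer there is one more tool, called after "Emit:" in YAML: its name, and indented under it one key for each argument. apply_moves: Moves the arm, as the interface text tells. Its arguments: {"type":"object","properties":{"deltas":{"type":"array"},"grip_force":{"type":"number"}},"required":["deltas"]}

```bash
mkdir -p pics
python3 - <<'E'
from workcell import env,cams
import cv2,numpy as np
np.set_printoptions(suppress=True,precision=4)
s=env.state(); print({k:np.round(v,3) for k,v in s.items()})
for n in("scene","side"):
    im=cams.grab_frame(n); cv2.imwrite(f"pics/{n}0.png",im)
    c=cams.get_calibration(n); print(n,c)
print(cams.get_calibration("wrist"))
a=cv2.imread("pics/scene0.png")
cv2.imwrite("pics/s2.png",cv2.resize(a,(800,600),interpolation=cv2.INTER_CUBIC))
a=cv2.imread("pics/side0.png")
cv2.imwrite("pics/d2.png",cv2.resize(a,(800,600),interpolation=cv2.INTER_CUBIC))
E
```

```text
{'time_s': np.float64(0.0), 'qpos': array([-1.144, 18.352, 89.708, -0.003, 72.043, -1.146]), 'qvel': array([-0.04 ,  0.006,  0.056, -0.09 ,  0.06 , -0.052]), 'effort': array([ -0.001, -41.247, -23.197,   0.073,   0.046,  -0.   ]), 'ee_pos': array([574.486,   0.02 , 213.112]), 'ee_rot': array([-179.897,    0.   ,   90.003]), 'force': array([-0.559, -0.384,  0.925]), 'torque': array([-0.022,  0.059,  0.036]), 'gripper_force': np.float64(0.0), 'gripper_width': np.float64(91.602)}
scene {'mtx': array([[481.506 ,   0.    , 260.1783],
       [  0.    , 481.506 , 197.1675],
       [  0.    ,   0.    ,   1.    ]]), 'eye': array([ -17.8174, 1212.4657,  970.7536]), 'attitude': array([-129.0647,    1.1126, -146.2828])}
side {'mtx': array([[499.5457,   0.    , 255.2037],
       [  0.    , 499.5457, 198.0387],
       [  0.    ,   0.    ,   1.    ]]), 'eye': array([  62.6056, -866.0328,  991.1855]), 'attitude': array([-126.3041,    0.9395,  -26.4338])}
{'mtx': array([[269.5726,   0.    , 252.1556],
       [  0.    , 269.5726, 190.993 ],
       [  0.    ,   0.    ,   1.    ]]), 'tool_from_camera': array([[   0.0008,   -0.966 ,   -0.2585,   73.5316],
       [   1.    ,    0.0012,   -0.0013,   -0.3199],
       [   0.0015,   -0.2585,    0.966 , -171.2503],
       [   0.    ,    0.    ,    0.    ,    1.    ]])}
```

View pics/s2.png

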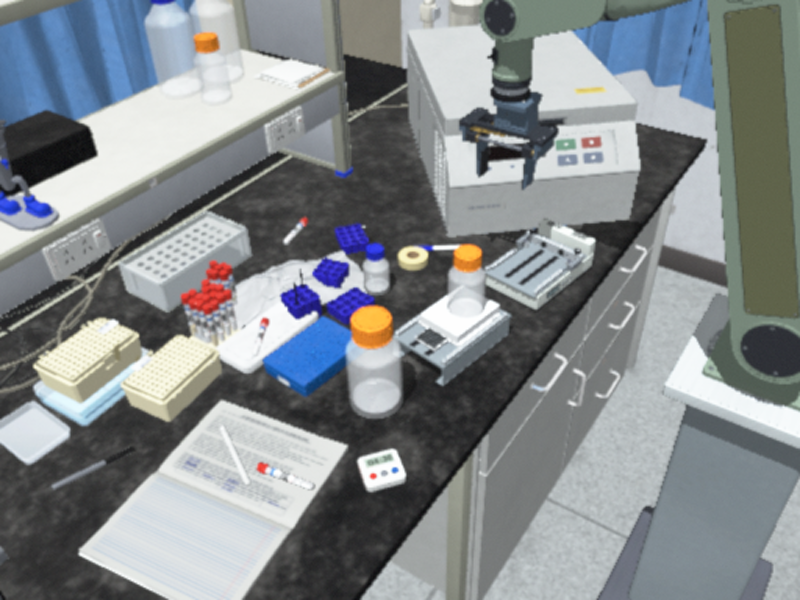

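View pics/d2.png

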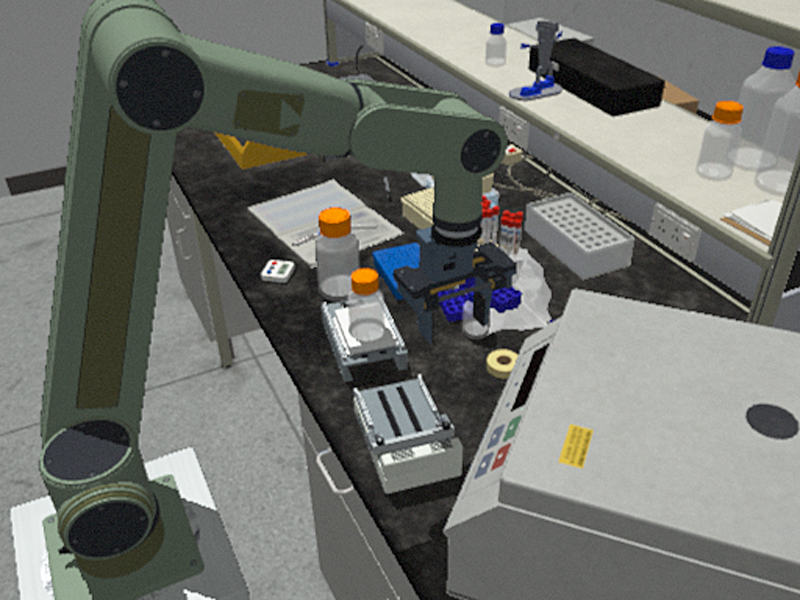

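The scene view (800x600) shows two orange-capped bottles. The one at (372,365) is larger and stands on the bench. The one at (467,285) is smaller and sits in the white carrier on the grey stand at (450,335), which fits the job. The sampler is at (540,265), so travel is roughly world -y. I'll confirm this in an enlarged crop and a wrist view.

```bash
cat > h.py <<'E'
from workcell import env,cams
import cv2,numpy as np
from scipy.spatial.transform import Rotation as R
np.set_printoptions(suppress=True,precision=2)
def cam(n,s=None):
    c=cams.get_calibration(n)
    if n!="wrist": return c["mtx"],np.array(c["eye"]),R.from_euler("xyz",c["attitude"],degrees=True).as_matrix()
    T=np.array(c["tool_from_camera"]); s=s or env.state()
    A=R.from_euler("xyz",s["ee_rot"],degrees=True).as_matrix()
    return c["mtx"],A@T[:3,3]+s["ee_pos"],A@T[:3,:3]
def ray(C,uv,z):
    K,e,A=C; d=A@np.linalg.solve(K,[uv[0],uv[1],1.]); return e+d*(z-e[2])/d[2]
def proj(C,p):
    K,e,A=C; q=K@(A.T@(np.asarray(p,float)-e)); return q[:2]/q[2]
E
python3 - <<'E'
from h import *
for n,f in(("scene",.64),("side",.64)):
    C=cam(n)
    print(n,[ray(C,(u*f,v*f),z) for u,v,z in ([(450,335,46),(540,265,46),(372,365,0),(440,380,46),(487,262,46)] if n=="scene" else [(365,335,55),(405,395,46)])])
a=cv2.imread("pics/scene0.png")[135:250,245:390]; a=cv2.resize(a,None,fx=5,fy=5,interpolation=cv2.INTER_CUBIC)
cv2.imwrite("pics/sc.png",a)
a=cv2.imread("pics/side0.png")[165:320,195:305]; a=cv2.resize(a,None,fx=3.8,fy=3.8,interpolation=cv2.INTER_CUBIC)
cv2.imwrite("pics/dc.png",a)
E
```

```text
scene [array([516.91, 297.45,  46.  ]), array([473.46,   6.86,  46.  ]), array([622.58, 403.51,  -0.  ]), array([469.94, 408.81,  46.  ]), array([572.  ,  56.14,  46.  ])]
side [array([520.82, 237.41,  55.  ]), array([516.87,  57.57,  46.  ])]
```

View pics/sc.png

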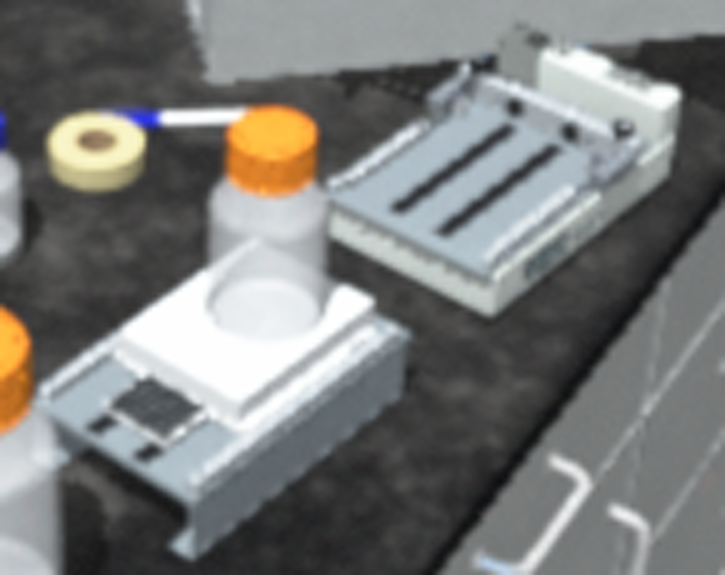

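View pics/dc.png

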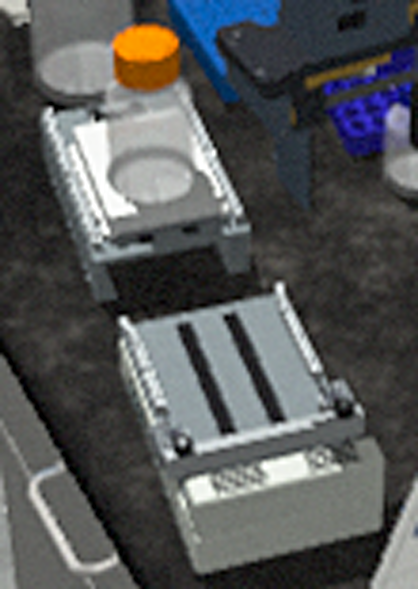

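The crop confirms it. The smaller bottle is seated in the white carrier, whose dark thumb ledge is at crop (155,405). The deck has two dark slots, and the end stop with rollers is at its far end. Next I'll take a closer wrist view.

Run:
```python
from h import *
import json
C=cam("side"); D=cam("scene")
print("bigbottle", ray(C,(214.7,187),0),ray(D,(375*.64,402*.64),0))
print("carrier bottle cap", ray(C,(195+147/3.8,165+55/3.8),185),ray(D,(245+272/5,135+145/5),185))
s=env.state(); im=cams.grab_frame("wrist"); cv2.imwrite("pics/w0.png",im)
json.dump({k:np.array(s[k]).tolist() for k in("ee_pos","ee_rot")},open("w0.json","w"))
cv2.imwrite("pics/w0b.png",cv2.resize(im,(800,600),interpolation=cv2.INTER_CUBIC))
```

```text
bigbottle [553.22 472.54   0.  ] [562.24 478.17   0.  ]
carrier bottle cap [524.66 232.09 185.  ] [521.25 232.73 185.  ]
```

View pics/w0b.png

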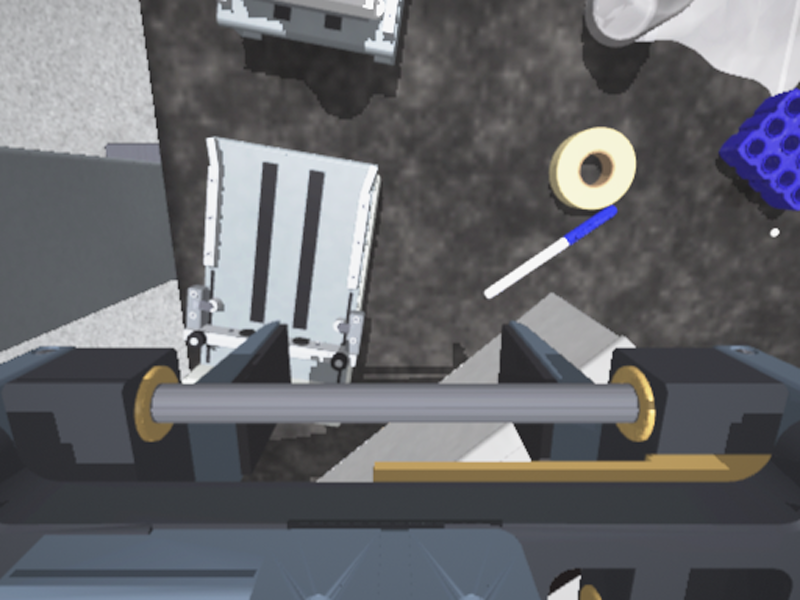

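The wrist view shows the sampler. The slots run (270,165)-(258,320) and (316,172)-(302,327), the front edge (215,138)-(378,163), and the end stop crosses at about (275,335). The stand's edge is at the top, around (310,45).

Run:
```python
from h import *
import json
s=json.load(open("w0.json")); C=cam("wrist",{k:np.array(v) for k,v in s.items()})
im=cv2.imread("pics/w0.png"); g=im.max(2); f=.64
m=np.zeros_like(g); roi=np.array([[225,148],[365,168],[345,325],[215,320]],float)*f
cv2.fillPoly(m,[roi.astype(int)],255); m&=((g<90)*255).astype(np.uint8)
n,l,st,ce=cv2.connectedComponentsWithStats(m)
ends=[]
for i in range(1,n):
    if st[i,4]<300: continue
    y,x=np.nonzero(l==i); P=np.array([ray(C,(a,b),45.5)[:2] for a,b in zip(x,y)])
    c=P.mean(0); w,v=np.linalg.eigh(np.cov(P.T)); d=v[:,1]*(-np.sign(v[1,1])); t=(P-c)@d
    print("slot",st[i],c,d,np.degrees(np.arctan2(d[1],d[0])),t.min(),t.max(),"width",np.sqrt(12*w[0]))
for n_,p,z in [("frontL",(215,138),55),("frontR",(378,163),55),("frontmid",(297,152),45),("bufL",(248,332),55),("bufR",(300,340),55),("rolL",(213,305),52),("rolR",(342,328),52),("standL",(218,20),48),("standR",(390,58),46)]:
    print(n_,ray(C,np.array(p)*f,z))
a=im[60:260,100:260]; cv2.imwrite("pics/w0c.png",cv2.resize(a,None,fx=3,fy=3,interpolation=cv2.INTER_CUBIC))
```

```text
slot [161 104  16 102 825] [467.91  29.79] [-0.16 -0.99] -99.40426170282007 -61.06115877717393 67.40515301091828 width 10.176539771605496
slot [188 110  19  98 795] [503.72  24.82] [-0.16 -0.99] -99.42167046668825 -60.11096966137417 65.44610294826936 width 10.134916987430545
frontL [441.76 107.35  55.  ]
frontR [561.55  89.9   55.  ]
frontmid [499.35  98.36  45.  ]
bufL [452.65 -43.61  55.  ]
bufR [495.36 -50.57  55.  ]
rolL [424.83 -21.26  52.  ]
rolR [530.26 -41.    52.  ]
standL [449.57 186.07  48.  ]
standR [570.51 162.58  46.  ]
```

View pics/w0c.png

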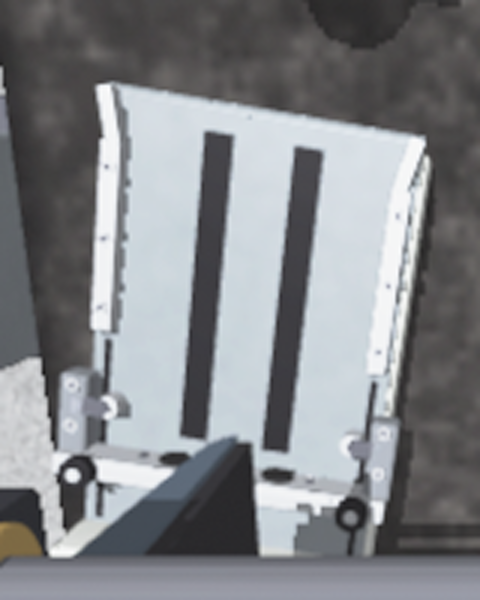

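Emit:
apply_moves:
  deltas:
    - [0.05, -0.012, -0.02, 0, -1]
    - [0.1, -0.025, -0.04, 0, -1]
    - [0.15, -0.037, -0.06, 0, -1]
    - [0.2, -0.05, -0.08, 0, -1]
    - [0.25, -0.05, -0.1, 0, -1]

```text
time_s: 0.65
ee_pos: [525.2, 228.6, 305.6]
ee_rot: [-180.0, 0.0, 90.0]
force: [1.6, 0.7, -0.4]
gripper_width: 54.0
gripper_force: 0.0
```

Run:
```python
from h import *
import json
s=env.state(); im=cams.grab_frame("wrist"); cv2.imwrite("pics/w1.png",im)
print(s["ee_pos"],s["force"])
json.dump({k:np.array(s[k]).tolist() for k in("ee_pos","ee_rot")},open("w1.json","w"))
cv2.imwrite("pics/w1b.png",cv2.resize(im[:260,80:427],(800,600),interpolation=cv2.INTER_CUBIC))
```

```text
[525.17 228.64 305.62] [ 1.57  0.71 -0.42]
```

View pics/w1b.png

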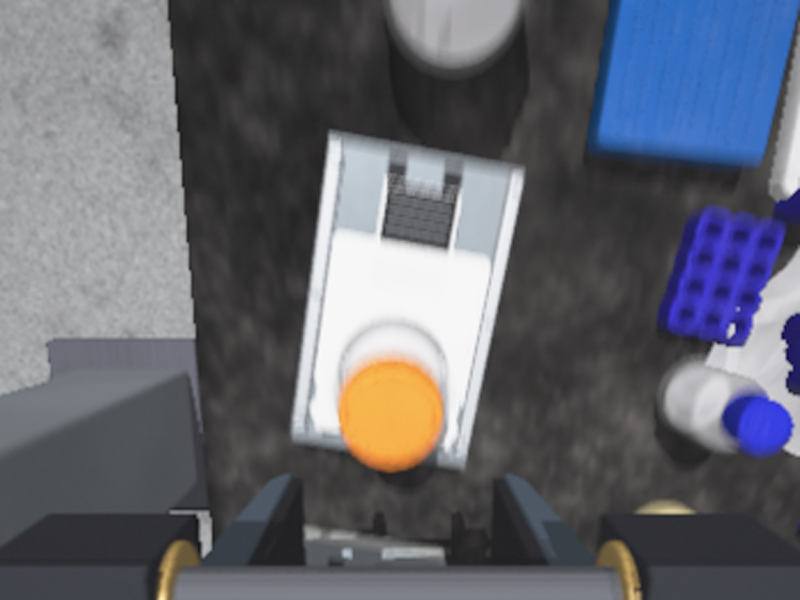

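The wrist view (crop scale 2.305) shows the pad at (384-460,180-248). The body's rear top edge runs (335,228)-(492,258). The stand's corners are (332,130), (523,165), (293,440) and (465,468). I'll convert these to positions.

Run:
```python
from h import *
import json
s=json.load(open("w1.json")); C=cam("wrist",{k:np.array(v) for k,v in s.items()})
d=np.array([-np.sin(np.radians(9.4)),-np.cos(np.radians(9.4))]); n=np.array([-d[1],d[0]]); O=np.array([497.7,99.])
for n_,p,z in [("rearL",(335,228),71.5),("rearR",(492,258),71.5),("padFL",(381,239),53.5),("padFR",(452,249),53.5),("padRL",(388,175),53.5),("padRR",(461,185),53.5),("stTL",(332,130),55),("stTR",(523,165),55),("stFL",(293,440),55),("stFR",(465,468),55)]:
    q=ray(C,np.array(p)/2.306+[80,0],z); r=q[:2]-O; print(n_,q,"along",r@d,"lat",r@n)
im=cv2.imread("pics/w1.png"); hsv=cv2.cvtColor(im,cv2.COLOR_BGR2HSV)
m=cv2.inRange(hsv,(5,120,150),(22,255,255)); x,y=np.nonzero(m)[::-1]; k=(y<210)&(y>140)&(x<300)
x,y=x[k],y[k]; u=((x.min()+x.max())/2,(y.min()+y.max())/2); q=ray(C,u,196); r=q[:2]-O; print("cap",u,q,r@d,r@n)
print("tape/pen ignore; d",d,n)
```

```text
rearL [485.74 329.63  71.5 ] along -225.5784807520792 lat -49.469964327648626
rearR [583.54 311.89  71.5 ] along -224.0471967290611 lat 49.9171015131683
padFL [513.67 324.1   53.5 ] along -224.68184751836802 lat -21.003748777628665
padFR [559.87 317.92  53.5 ] along -226.136719681098 lat 25.584426736050656
padRL [518.33 362.67  53.5 ] along -263.49889739961105 lat -22.709372259518474
padRR [564.67 356.79  53.5 ] along -265.2675305861467 lat 23.966864975196597
stTL [483.72 388.35  55.  ] along -283.1816880810629 lat -61.04569639196882
stTR [603.12 368.32  55.  ] along -282.9264969934176 lat 60.01811229125342
stFL [451.08 189.44  55.  ] along -81.61294402466157 lat -60.76390284472337
stFR [572.51 169.    55.  ] along -81.27760130215287 lat 62.37192304654711
cap (np.float64(249.0), np.float64(179.5)) [521.05 239.68 196.  ] -142.60440151680226 0.056175793452368845
tape/pen ignore; d [-0.16 -0.99] [ 0.99 -0.16]
```

Emit:
apply_moves:
  deltas:
    - [0.04, 0.005, 0, 0.06, -1]
    - [0.08, 0.01, 0, 0.12, -1]
    - [0.113, 0.013, 0, 0.164, -1]
    - [0.113, 0.013, 0.03, 0.164, -1]
    - [0.113, 0.013, 0.06, 0.164, -1]

```text
time_s: 1.2
ee_pos: [539.9, 341.5, 244.0]
ee_rot: [179.9, -0.0, 80.7]
force: [-0.4, -0.0, -0.7]
gripper_width: 10.0
gripper_force: 0.0
```

Run:
```python
from h import *
for n,p in(("scene",(372,312)),("side",(335,212))):
    C=cam(n); print(n,[(z,proj(C,(557,475,z))/.64) for z in (150,180,210)])
```

```text
scene [(150, array([374.54, 338.68])), (180, array([373.68, 324.83])), (210, array([372.8 , 310.54]))]
side [(150, array([332.09, 232.82])), (180, array([331.13, 220.38])), (210, array([330.14, 207.67]))]
```

Emit:
apply_moves:
  deltas:
    - [0, -0.0015, 0.05, 0, -1]
    - [0, -0.0015, 0.1, 0, -1]
    - [0, -0.0015, 0.14, 0, -1]
    - [0, -0.0015, 0.17, 0, -1]
    - [0, -0.0015, 0.17, 0, -1]

```text
time_s: 1.7
ee_pos: [535.0, 338.3, 69.7]
ee_rot: [-179.5, 0.4, 80.6]
force: [-0.8, 0.0, 0.2]
gripper_width: 0.7
gripper_force: 0.0
```

Emit:
apply_moves:
  deltas:
    - [0, 0, 0, 0, -1]
    - [0, 0, 0, 0, -1]

```text
time_s: 1.9
ee_pos: [539.6, 341.3, 77.1]
ee_rot: [179.8, -0.2, 80.6]
force: [1.2, 0.6, 0.1]
gripper_width: 0.3
gripper_force: 0.0
```

Run:
```python
from h import *
s=env.state();print(s["ee_pos"],s["force"])
a=cams.grab_frame("wrist");b=cams.grab_frame("side");c=cams.grab_frame("scene")
r=lambda q:cv2.resize(q,(400,300),interpolation=cv2.INTER_CUBIC)
cv2.imwrite("pics/m.png",np.hstack([r(a),np.vstack([r(b[150:300,170:370])])]))
cv2.imwrite("pics/w2.png",a)
```

```text
[539.61 341.27  77.1 ] [1.17 0.63 0.07]
```

View pics/m.png

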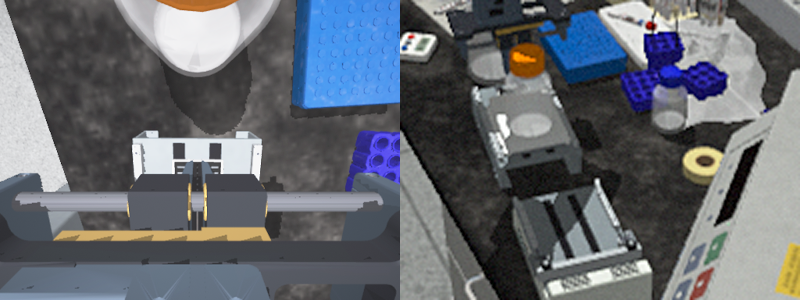

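The fingers are shut and centred over the ledge (198 vs. 197 px for the stand's middle). I'll descend gently.

Emit:
apply_moves:
  deltas:
    - [0, 0, 0.004, 0, -1]
    - [0, 0, 0.008, 0, -1]
    - [0, 0, 0.012, 0, -1]
    - [0, 0, 0.015, 0, -1]
    - [0, 0, 0.017, 0, -1]

```text
time_s: 2.55
ee_pos: [537.9, 340.4, 57.3]
ee_rot: [-180.0, 0.0, 80.6]
force: [1.1, 0.4, 0.4]
gripper_width: 0.4
gripper_force: 0.0
```

Emit:
apply_moves:
  deltas:
    - [0, 0, 0, 0, -1]
    - [0, 0, 0, 0, -1]
    - [0, 0, 0, 0, -1]

```text
time_s: 2.85
ee_pos: [538.3, 340.5, 58.0]
ee_rot: [180.0, -0.0, 80.6]
force: [-0.2, -0.3, -0.4]
gripper_width: 0.4
gripper_force: 0.0
```

Emit:
apply_moves:
  deltas:
    - [0, 0, 0.001, 0, -1]
    - [0, 0, 0.002, 0, -1]
    - [0, 0, 0.003, 0, -1]
    - [0, 0, 0.0035, 0, -1]
    - [0, 0, 0.0035, 0, -1]

```text
time_s: 3.35
ee_pos: [538.1, 340.4, 54.2]
ee_rot: [-180.0, 0.0, 80.6]
force: [0.4, -0.3, -0.4]
gripper_width: 0.5
gripper_force: 0.0
```

Emit:
apply_moves:
  deltas:
    - [0, 0, 0.0005, 0, -1]
    - [0, 0, 0.001, 0, -1]
    - [0, 0, 0.001, 0, -1]

```text
time_s: 3.65
ee_pos: [538.2, 340.5, 53.9]
ee_rot: [180.0, -0.0, 80.6]
force: [-0.5, 0.0, 2.7]
gripper_width: 0.6
gripper_force: 1.7
```

Emit:
apply_moves:
  deltas:
    - [0, 0, 0.0003, 0, -1]
    - [0, 0, 0.0005, 0, -1]
    - [0, 0, 0.0005, 0, -1]

```text
time_s: 3.95
ee_pos: [538.2, 340.5, 53.8]
ee_rot: [180.0, -0.0, 80.6]
force: [-1.7, -0.4, 6.4]
gripper_width: 0.1
gripper_force: 3.2
```

Emit:
apply_moves:
  deltas:
    - [0, 0, 0.0003, 0, -1]
    - [0, 0, 0.0005, 0, -1]
    - [0, 0, 0.0005, 0, -1]

```text
time_s: 4.25
ee_pos: [538.2, 340.5, 53.8]
ee_rot: [180.0, -0.0, 80.6]
force: [-2.7, -1.0, 9.5]
gripper_width: 0.3
gripper_force: 4.4
```

Emit:
apply_moves:
  deltas:
    - [-0.001, 0, -0.0004, 0, -1]
    - [-0.003, 0, -0.0004, 0, -1]
    - [-0.005, 0, -0.0004, 0, -1]
    - [-0.007, 0, -0.0004, 0, -1]
    - [-0.009, 0, -0.0004, 0, -1]

```text
time_s: 4.75
ee_pos: [538.1, 333.3, 53.8]
ee_rot: [179.8, -0.3, 80.6]
force: [1.3, 4.6, 5.0]
gripper_width: 0.3
gripper_force: 2.6
```

Emit:
apply_moves:
  deltas:
    - [-0.002, 0, 0, 0, -1]
    - [-0.004, 0, 0, 0, -1]
    - [-0.006, 0, 0, 0, -1]
    - [-0.008, 0, 0, 0, -1]
    - [-0.01, 0, 0, 0, -1]

```text
time_s: 5.25
ee_pos: [536.6, 323.3, 53.8]
ee_rot: [179.8, -0.2, 80.6]
force: [1.2, 6.0, 5.6]
gripper_width: 0.4
gripper_force: 3.1
```

Emit:
apply_moves:
  deltas:
    - [-0.002, 0, 0, 0, -1]
    - [-0.005, 0, 0, 0, -1]
    - [-0.008, 0, 0, 0, -1]
    - [-0.011, 0, 0, 0, -1]
    - [-0.014, 0, 0, 0, -1]

```text
time_s: 5.75
ee_pos: [534.3, 309.4, 53.8]
ee_rot: [179.8, -0.2, 80.6]
force: [0.4, 4.8, 4.6]
gripper_width: 0.5
gripper_force: 3.1
```

Emit:
apply_moves:
  deltas:
    - [-0.003, 0, 0, 0, -1]
    - [-0.006, 0, 0, 0, -1]
    - [-0.009, 0, 0, 0, -1]
    - [-0.012, 0, 0, 0, -1]
    - [-0.014, 0, 0, 0, -1]

```text
time_s: 6.25
ee_pos: [532.0, 295.5, 53.8]
ee_rot: [179.8, -0.2, 80.6]
force: [1.3, 5.1, 4.8]
gripper_width: 0.4
gripper_force: 3.0
```

```bash
cat > look.py <<'E'
from h import *
import sys
O=np.array([497.7,99.]);d=np.array([-.1633,-.9866]);n=np.array([.9866,-.1633])
s=env.state();r=np.array(s["ee_pos"])[:2]-O
print("tcp along %.1f lat %.1f"%(r@d,r@n),"z",s["ee_pos"][2],"force along/lat/z",s["force"][:2]@d,s["force"][:2]@n,s["force"][2])
for nm in("side","scene"):
    a=cams.grab_frame(nm); C=cam(nm); h=cv2.cvtColor(a,cv2.COLOR_BGR2HSV)
    m=cv2.inRange(h,(5,150,120),(20,255,255)); k,l,st,ce=cv2.connectedComponentsWithStats(m)
    for i in range(1,k):
        if st[i,4]>60:
            q=ray(C,ce[i],186);p=q[:2]-O
            if abs(p@n)<40 and -200<p@d<150: print(nm,"cap along %.1f lat %.1f"%(p@d,p@n),st[i])
E
python3 look.py
```

```text
tcp along -199.5 lat 1.8 z 53.833822578775106 force along/lat/z -5.261631180571032 0.4730528337101891 4.795416593055457
side cap along -98.5 lat 2.6 [228 178  18  17 240]
scene cap along -96.1 lat -1.5 [300 152  16  16 164]
```

Emit:
apply_moves:
  deltas:
    - [-0.003, 0, 0.0001, 0, -1]
    - [-0.006, 0, 0.0001, 0, -1]
    - [-0.009, 0, 0.0002, 0, -1]
    - [-0.012, 0, 0.0002, 0, -1]
    - [-0.014, 0, 0.0002, 0, -1]

```text
time_s: 6.85
ee_pos: [530.0, 281.8, 53.8]
ee_rot: [179.8, -0.2, 80.6]
force: [0.6, 5.2, 6.2]
gripper_width: 0.5
gripper_force: 3.5
```

Emit:
apply_moves:
  deltas:
    - [-0.003, 0, 0.0001, 0, -1]
    - [-0.006, 0, 0.0001, 0, -1]
    - [-0.009, 0, 0.0001, 0, -1]
    - [-0.012, 0, 0.0001, 0, -1]
    - [-0.014, 0, 0.0001, 0, -1]

```text
time_s: 7.35
ee_pos: [527.8, 268.1, 53.8]
ee_rot: [179.8, -0.3, 80.6]
force: [0.5, 5.7, 7.1]
gripper_width: 0.6
gripper_force: 3.8
```

```bash
python3 look.py
```

```text
tcp along -171.8 lat 2.1 z 53.83700029566256 force along/lat/z -5.6758545055516345 -0.45145771645952837 7.112977994383152
side cap along -71.1 lat 2.6 [231 183  17  18 257]
scene cap along -68.3 lat -1.9 [306 148  16  16 147]
```

Emit:
apply_moves:
  deltas:
    - [-0.003, 0, 0, 0, -1]
    - [-0.006, 0, 0, 0, -1]
    - [-0.009, 0, 0.0001, 0, -1]
    - [-0.012, 0, 0.0001, 0, -1]
    - [-0.014, 0, 0.0001, 0, -1]

```text
time_s: 7.95
ee_pos: [525.5, 254.4, 53.8]
ee_rot: [179.8, -0.3, 80.6]
force: [0.5, 5.4, 7.3]
gripper_width: 0.4
gripper_force: 4.2
```

Emit:
apply_moves:
  deltas:
    - [-0.002, 0, 0, 0, -1]
    - [-0.004, 0, 0, 0, -1]
    - [-0.006, 0, 0, 0, -1]
    - [-0.008, 0, 0, 0, -1]
    - [-0.01, 0, 0, 0, -1]

```text
time_s: 8.45
ee_pos: [523.8, 244.7, 53.8]
ee_rot: [179.8, -0.3, 80.6]
force: [0.5, 6.5, 8.0]
gripper_width: 0.7
gripper_force: 4.3
```

```bash
python3 look.py
```

```text
tcp along -148.0 lat 2.0 z 53.8260762430081 force along/lat/z -6.540639707603329 -0.5621160669950889 7.981592358935741
side cap along -47.2 lat 2.4 [233 188  18  18 264]
scene cap along -44.9 lat -3.5 [312 145  15  15 133]
```

Emit:
apply_moves:
  deltas:
    - [-0.0015, 0, 0, 0, -1]
    - [-0.003, 0, 0, 0, -1]
    - [-0.0045, 0, 0, 0, -1]
    - [-0.006, 0, 0, 0, -1]
    - [-0.0075, 0, 0, 0, -1]

```text
time_s: 9.05
ee_pos: [522.6, 237.4, 53.8]
ee_rot: [179.8, -0.3, 80.6]
force: [0.4, 6.8, 8.4]
gripper_width: 0.2
gripper_force: 4.4
```

Emit:
apply_moves:
  deltas:
    - [-0.0015, 0, 0, 0, -1]
    - [-0.003, 0, 0, 0, -1]
    - [-0.0045, 0, 0, 0, -1]
    - [-0.006, 0, 0, 0, -1]
    - [-0.0075, 0, 0, 0, -1]

```text
time_s: 9.55
ee_pos: [521.4, 230.0, 53.9]
ee_rot: [179.8, -0.3, 80.6]
force: [-0.2, 6.5, 8.4]
gripper_width: 0.3
gripper_force: 4.4
```

```bash
python3 look.py
```

```text
tcp along -133.1 lat 1.9 z 53.853495009531656 force along/lat/z -6.346499633899129 -1.2907640150198454 8.438368880287195
side cap along -32.2 lat 3.0 [234 191  18  18 257]
scene cap along -29.9 lat -3.7 [315 143  15  15 124]
```

Emit:
apply_moves:
  deltas:
    - [-0.002, 0, 0, 0, -1]
    - [-0.004, 0, 0, 0, -1]
    - [-0.006, 0, 0, 0, -1]
    - [-0.008, 0, 0, 0, -1]
    - [-0.01, 0, 0, 0, -1]

```text
time_s: 10.15
ee_pos: [519.7, 220.3, 53.9]
ee_rot: [179.8, -0.3, 80.5]
force: [-0.4, 6.9, 8.0]
gripper_width: 0.4
gripper_force: 4.3
```

Emit:
apply_moves:
  deltas:
    - [-0.002, 0, 0, 0, -1]
    - [-0.004, 0, 0, 0, -1]
    - [-0.006, 0, 0, 0, -1]
    - [-0.008, 0, 0, 0, -1]
    - [-0.008, 0, 0, 0, -1]

```text
time_s: 10.65
ee_pos: [518.3, 212.0, 53.9]
ee_rot: [179.8, -0.3, 80.6]
force: [-0.2, 5.1, 8.9]
gripper_width: 0.5
gripper_force: 4.4
```

```bash
python3 look.py
python3 - <<'E'
from h import *
a=cams.grab_frame("side"); cv2.imwrite("pics/s3.png",cv2.resize(a[150:300,195:315],(480,600),interpolation=cv2.INTER_CUBIC))
E
```

```text
tcp along -114.8 lat 1.9 z 53.89200219052653 force along/lat/z -5.034597012410205 -1.0059273835928337 8.910573107221918
side cap along -13.4 lat 2.3 [236 195  18  18 267]
scene cap along -10.8 lat -2.0 [319 140  14  15 118]
```

View pics/s3.png

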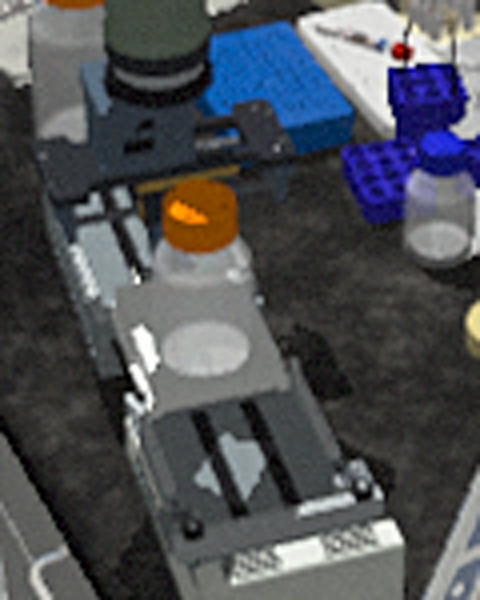

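The nose is on the deck at (210,400), about 22 mm in, and the carrier is level. Now I'll ease off and lift the finger clear of the ledge.

Emit:
apply_moves:
  deltas:
    - [0.0005, 0, -0.0005, 0, -1]
    - [0.001, 0, -0.001, 0, -1]
    - [0.002, 0, -0.002, 0, -1]
    - [0.003, 0, -0.003, 0, -1]
    - [0.003, 0, -0.005, 0, -1]

```text
time_s: 11.3
ee_pos: [515.9, 212.4, 56.5]
ee_rot: [-179.8, 0.1, 80.6]
force: [-0.1, 0.4, 0.5]
gripper_width: 0.6
gripper_force: 0.0
```

Emit:
apply_moves:
  deltas:
    - [0, 0, 0, 0, -1]
    - [0, 0, 0, 0, -1]

```text
time_s: 11.5
ee_pos: [516.7, 212.9, 57.1]
ee_rot: [-180.0, 0.0, 80.6]
force: [-0.5, 0.0, -0.3]
gripper_width: 0.5
gripper_force: 0.0
```

```bash
python3 look.py
```

```text
tcp along -115.5 lat 0.2 z 57.08200540988842 force along/lat/z 0.04677631428419166 -0.4765773644512427 -0.32397117832404637
side cap along -11.9 lat 1.9 [236 196  18  17 260]
scene cap along -11.0 lat -3.0 [320 140  13  15 112]
```

Emit:
apply_moves:
  deltas:
    - [-0.002, 0, 0, 0, -1]
    - [-0.004, 0, 0, 0, -1]
    - [-0.006, 0, 0, 0, -1]
    - [-0.008, 0, 0, 0, -1]
    - [-0.01, 0, 0, 0, -1]

```text
time_s: 12.1
ee_pos: [515.4, 203.2, 57.3]
ee_rot: [180.0, -0.0, 80.6]
force: [-0.1, 2.0, -2.2]
gripper_width: 0.5
gripper_force: 1.0
```

Emit:
apply_moves:
  deltas:
    - [-0.002, 0, 0, 0, -1]
    - [-0.004, 0, 0, 0, -1]
    - [-0.006, 0, 0, 0, -1]
    - [-0.008, 0, 0, 0, -1]
    - [-0.01, 0, 0, 0, -1]

```text
time_s: 12.6
ee_pos: [513.8, 193.3, 57.4]
ee_rot: [180.0, -0.0, 80.6]
force: [0.7, 2.6, -1.8]
gripper_width: 0.3
gripper_force: 0.9
```

```bash
python3 look.py
```

```text
tcp along -95.7 lat 0.5 z 57.35051774692762 force along/lat/z -2.6918972947219983 0.27179188459726233 -1.8395710105806573
side cap along 6.3 lat 2.1 [238 199  18  19 273]
scene cap along 8.0 lat -4.0 [324 138  13  14 101]
```

Emit:
apply_moves:
  deltas:
    - [-0.002, 0, 0.0001, 0, -1]
    - [-0.004, 0, 0.0002, 0, -1]
    - [-0.006, 0, 0.0003, 0, -1]
    - [-0.008, 0, 0.0003, 0, -1]
    - [-0.01, 0, 0.0003, 0, -1]

```text
time_s: 13.2
ee_pos: [512.5, 183.7, 57.4]
ee_rot: [179.9, -0.0, 80.6]
force: [1.2, 3.4, 1.4]
gripper_width: 0.3
gripper_force: 1.6
```

Emit:
apply_moves:
  deltas:
    - [-0.002, 0, 0, 0, -1]
    - [-0.004, 0, 0, 0, -1]
    - [-0.006, 0, 0, 0, -1]
    - [-0.008, 0, 0, 0, -1]
    - [-0.01, 0, 0, 0, -1]

```text
time_s: 13.7
ee_pos: [510.8, 173.8, 57.3]
ee_rot: [180.0, -0.0, 80.6]
force: [1.2, 4.0, 3.7]
gripper_width: 0.2
gripper_force: 1.9
```

```bash
python3 look.py
```

```text
tcp along -75.9 lat 0.7 z 57.28829548624622 force along/lat/z -4.180207309620873 0.5745405758945077 3.6909061287021516
side cap along 26.6 lat 2.0 [240 204  19  18 273]
scene cap along 28.5 lat -4.0 [328 135  13  15  98]
```

Emit:
apply_moves:
  deltas:
    - [0.0005, 0, 0, 0, -1]
    - [0.001, 0, -0.0002, 0, -1]
    - [0.002, 0, -0.0003, 0, -1]
    - [0.003, 0, -0.0003, 0, -1]
    - [0.003, 0, -0.0003, 0, -1]

```text
time_s: 14.3
ee_pos: [510.8, 176.6, 57.1]
ee_rot: [-180.0, 0.0, 80.6]
force: [-0.2, -0.4, -0.7]
gripper_width: 0.7
gripper_force: 0.0
```

Emit:
apply_moves:
  deltas:
    - [0, 0, 0, 0, -1]
    - [0, 0, 0, 0, -1]

```text
time_s: 14.5
ee_pos: [511.0, 176.6, 57.3]
ee_rot: [-180.0, 0.0, 80.6]
force: [0.3, -0.3, 0.1]
gripper_width: 0.2
gripper_force: 0.0
```

```bash
python3 look.py
```

```text
tcp along -78.8 lat 0.5 z 57.31862603050078 force along/lat/z 0.21398727307181875 0.3262662926693486 0.13482483990698935
side cap along 26.8 lat 2.3 [240 204  19  18 280]
scene cap along 28.0 lat -3.3 [327 135  14  15 107]
```

Emit:
apply_moves:
  deltas:
    - [-0.002, 0, 0, 0, -1]
    - [-0.004, 0, 0, 0, -1]
    - [-0.006, 0, 0, 0, -1]
    - [-0.007, 0, 0, 0, -1]
    - [-0.008, 0, 0, 0, -1]

```text
time_s: 15.1
ee_pos: [509.8, 168.9, 57.4]
ee_rot: [180.0, -0.0, 80.6]
force: [1.2, 1.8, -0.5]
gripper_width: 0.5
gripper_force: 1.1
```

Emit:
apply_moves:
  deltas:
    - [-0.002, 0, -0.0001, 0, -1]
    - [-0.004, 0, -0.0001, 0, -1]
    - [-0.006, 0, -0.0001, 0, -1]

```text
time_s: 15.4
ee_pos: [508.7, 162.7, 57.4]
ee_rot: [-180.0, 0.0, 80.6]
force: [-0.2, 2.7, -1.0]
gripper_width: 1.0
gripper_force: 0.9
```

Emit:
apply_moves:
  deltas:
    - [-0.002, 0, 0, 0, -1]
    - [-0.004, 0, 0, 0, -1]
    - [-0.006, 0, 0, 0, -1]
    - [-0.008, 0, 0, 0, -1]

```text
time_s: 15.8
ee_pos: [507.4, 154.8, 57.5]
ee_rot: [180.0, 0.0, 80.6]
force: [-0.6, 2.0, -1.8]
gripper_width: 0.3
gripper_force: 0.9
```

```bash
python3 look.py
```

```text
tcp along -56.6 lat 0.5 z 57.46507234568869 force along/lat/z -1.871486789368209 -0.90246339203695 -1.8021218532600929
side cap along 45.1 lat 2.0 [242 208  19  18 285]
scene cap along 46.9 lat -5.6 [332 133  13  14  86]
```

Emit:
apply_moves:
  deltas:
    - [-0.002, 0, 0.0001, 0, -1]
    - [-0.004, 0, 0.0001, 0, -1]
    - [-0.006, 0, 0.0002, 0, -1]

```text
time_s: 16.2
ee_pos: [506.8, 149.2, 57.5]
ee_rot: [180.0, -0.0, 80.6]
force: [0.8, 3.6, 1.3]
gripper_width: 0.2
gripper_force: 1.5
```

```bash
python3 look.py
```

```text
tcp along -51.0 lat 0.8 z 57.529648431236076 force along/lat/z -3.7014986682025612 0.20252693092158525 1.302415106176392
side cap along 50.8 lat 2.3 [243 209  18  19 289]
scene cap along 53.1 lat -5.2 [334 132  12  14  85]
```

Emit:
apply_moves:
  deltas:
    - [-0.002, 0, -0.00012, 0, -1]
    - [-0.004, 0, -0.00012, 0, -1]
    - [-0.005, 0, -0.00012, 0, -1]

```text
time_s: 16.6
ee_pos: [505.8, 144.1, 57.5]
ee_rot: [180.0, -0.0, 80.6]
force: [0.6, 3.0, 1.3]
gripper_width: 0.6
gripper_force: 1.5
```

```bash
python3 look.py
```

```text
tcp along -45.8 lat 0.6 z 57.51244537594844 force along/lat/z -3.0791410381782076 0.06452632198636693 1.2753319221345893
side cap along 55.9 lat 2.3 [243 210  19  19 294]
scene cap along 58.0 lat -5.0 [335 131  12  15  82]
```

Emit:
apply_moves:
  deltas:
    - [-0.001, 0, -0.0002, 0, -1]
    - [-0.003, 0, -0.0002, 0, -1]
    - [-0.005, 0, -0.0002, 0, -1]

```text
time_s: 17.0
ee_pos: [504.8, 139.1, 57.5]
ee_rot: [-180.0, 0.0, 80.6]
force: [0.4, 1.8, 0.4]
gripper_width: 0.4
gripper_force: 1.3
```

```bash
python3 look.py
```

```text
tcp along -40.7 lat 0.4 z 57.52680150179503 force along/lat/z -1.8730741539268283 0.08952521762793991 0.3775088957775665
side cap along 60.8 lat 2.5 [244 211  19  19 293]
scene cap along 63.6 lat -5.1 [336 130  12  15  80]
```

Emit:
apply_moves:
  deltas:
    - [-0.002, 0, -0.0001, 0, -1]
    - [-0.004, 0, -0.0001, 0, -1]
    - [-0.006, 0, -0.0001, 0, -1]
    - [-0.008, 0, -0.0001, 0, -1]

```text
time_s: 17.5
ee_pos: [503.3, 131.1, 57.5]
ee_rot: [-180.0, 0.0, 80.6]
force: [-0.4, 2.4, -1.7]
gripper_width: 0.1
gripper_force: 1.1
```

Emit:
apply_moves:
  deltas:
    - [-0.002, 0, 0, 0, -1]
    - [-0.004, 0, 0, 0, -1]
    - [-0.006, 0, 0, 0, -1]
    - [-0.008, 0, 0, 0, -1]

```text
time_s: 17.9
ee_pos: [502.1, 123.2, 57.6]
ee_rot: [-180.0, 0.0, 80.6]
force: [0.6, 2.5, -1.4]
gripper_width: 0.5
gripper_force: 0.9
```

```bash
python3 look.py
```

```text
tcp along -24.6 lat 0.4 z 57.58445416698715 force along/lat/z -2.5456132037107424 0.21713006912215652 -1.4385202001600188
side cap along 76.9 lat 1.8 [245 215  19  19 305]
scene cap along 79.7 lat -5.5 [339 128  12  15  74]
```

Emit:
apply_moves:
  deltas:
    - [-0.002, 0, 0, 0, -1]
    - [-0.004, 0, 0.0001, 0, -1]
    - [-0.006, 0, 0.0001, 0, -1]
    - [-0.008, 0, 0.0001, 0, -1]

```text
time_s: 18.4
ee_pos: [501.1, 115.5, 57.7]
ee_rot: [180.0, -0.0, 80.6]
force: [0.0, 2.4, -0.7]
gripper_width: 0.4
gripper_force: 1.2
```

```bash
python3 look.py
```

```text
tcp along -16.8 lat 0.6 z 57.70587326860116 force along/lat/z -2.3533707757511957 -0.36472558083440504 -0.6994165220595561
side cap along 85.0 lat 2.1 [246 217  19  19 307]
scene cap along 87.8 lat -5.7 [341 127  11  15  76]
```

Emit:
apply_moves:
  deltas:
    - [-0.0015, 0, 0, 0, -1]
    - [-0.003, 0, 0, 0, -1]
    - [-0.0045, 0, 0, 0, -1]
    - [-0.005, 0, 0, 0, -1]

```text
time_s: 18.9
ee_pos: [500.2, 110.6, 57.7]
ee_rot: [180.0, -0.0, 80.6]
force: [0.5, 3.1, 0.8]
gripper_width: 0.4
gripper_force: 1.4
```

Emit:
apply_moves:
  deltas:
    - [-0.001, 0, 0, 0, -1]
    - [-0.002, 0, 0, 0, -1]
    - [-0.003, 0, 0, 0, -1]

```text
time_s: 19.2
ee_pos: [500.0, 108.6, 57.7]
ee_rot: [180.0, -0.1, 80.6]
force: [1.4, 7.8, 1.0]
gripper_width: 0.4
gripper_force: 3.3
```

Emit:
apply_moves:
  deltas:
    - [-0.0005, 0, 0, 0, -1]
    - [-0.001, 0, 0, 0, -1]
    - [-0.001, 0, 0, 0, -1]

```text
time_s: 19.5
ee_pos: [499.8, 107.5, 57.7]
ee_rot: [180.0, -0.1, 80.6]
force: [0.9, 6.1, 0.7]
gripper_width: 0.2
gripper_force: 2.8
```

```bash
python3 look.py
```

```text
tcp along -8.7 lat 0.7 z 57.720319323264206 force along/lat/z -6.199570609496073 -0.11961522891482693 0.720016558779452
side cap along 92.9 lat 1.9 [247 218  19  20 318]
scene cap along 95.5 lat -6.0 [343 126  11  15  74]
```

Emit:
apply_moves:
  deltas:
    - [-0.001, 0, 0, 0, -1]
    - [-0.002, 0, 0, 0, -1]
    - [-0.002, 0, 0, 0, -1]

```text
time_s: 19.9
ee_pos: [499.4, 105.1, 57.7]
ee_rot: [180.0, -0.1, 80.6]
force: [-0.2, 5.6, 1.2]
gripper_width: 0.3
gripper_force: 2.5
```

Emit:
apply_moves:
  deltas:
    - [-0.001, 0, 0, 0, -1]
    - [-0.002, 0, 0, 0, -1]
    - [-0.002, 0, 0, 0, -1]

```text
time_s: 20.2
ee_pos: [498.9, 102.7, 57.7]
ee_rot: [180.0, -0.0, 80.6]
force: [0.6, 3.9, 1.6]
gripper_width: 0.4
gripper_force: 2.0
```

```bash
python3 look.py
```

```text
tcp along -3.8 lat 0.6 z 57.69471072787832 force along/lat/z -3.9191066896872666 -0.02419316461395719 1.5878615881668467
side cap along 97.9 lat 2.0 [248 220  19  19 311]
scene cap along 100.2 lat -6.1 [343 126  12  14  76]
```

Emit:
apply_moves:
  deltas:
    - [-0.001, 0, -0.0001, 0, -1]
    - [-0.002, 0, -0.0001, 0, -1]
    - [-0.002, 0, -0.0001, 0, -1]

```text
time_s: 20.6
ee_pos: [498.3, 100.4, 57.7]
ee_rot: [-180.0, 0.0, 80.6]
force: [1.1, 2.8, 1.6]
gripper_width: 0.4
gripper_force: 1.3
```

Emit:
apply_moves:
  deltas:
    - [-0.001, 0, 0, 0, -1]
    - [-0.002, 0, 0, 0, -1]
    - [-0.002, 0, 0, 0, -1]

```text
time_s: 20.9
ee_pos: [498.0, 98.4, 57.7]
ee_rot: [-180.0, 0.0, 80.6]
force: [-0.1, 2.4, 1.2]
gripper_width: 0.2
gripper_force: 0.9
```

```bash
python3 look.py
```

```text
tcp along 0.6 lat 0.4 z 57.667524901678796 force along/lat/z -2.315252656041826 -0.5163465280421966 1.1855877340621341
side cap along 102.1 lat 1.5 [248 221  19  19 312]
scene cap along 104.5 lat -6.6 [344 125  12  14  74]
```

Now on the roller flats, about 10 mm in. I'll continue in small steps until the stop is felt.

Emit:
apply_moves:
  deltas:
    - [-0.001, 0, 0, 0, -1]
    - [-0.002, 0, 0, 0, -1]
    - [-0.002, 0, 0, 0, -1]

```text
time_s: 21.3
ee_pos: [497.6, 96.5, 57.6]
ee_rot: [-180.0, 0.0, 80.6]
force: [0.1, 0.4, 1.9]
gripper_width: 0.6
gripper_force: 0.6
```

Emit:
apply_moves:
  deltas:
    - [-0.001, 0, 0, 0, -1]
    - [-0.0015, 0, 0, 0, -1]
    - [-0.0015, 0, 0, 0, -1]

```text
time_s: 21.6
ee_pos: [497.4, 95.0, 57.6]
ee_rot: [-180.0, 0.0, 80.6]
force: [-0.3, -0.2, 0.7]
gripper_width: 0.3
gripper_force: 0.4
```

Emit:
apply_moves:
  deltas:
    - [-0.001, 0, 0, 0, -1]
    - [-0.0015, 0, 0, 0, -1]
    - [-0.0015, 0, 0, 0, -1]

```text
time_s: 21.9
ee_pos: [497.2, 93.6, 57.6]
ee_rot: [-180.0, 0.0, 80.6]
force: [-0.4, 1.1, 1.3]
gripper_width: 0.3
gripper_force: 0.2
```

Emit:
apply_moves:
  deltas:
    - [-0.0005, 0, 0, 0, -1]
    - [-0.001, 0, 0, 0, -1]
    - [-0.001, 0, 0, 0, -1]

```text
time_s: 22.2
ee_pos: [497.2, 93.1, 57.6]
ee_rot: [180.0, -0.0, 80.6]
force: [0.6, 3.2, 0.9]
gripper_width: 0.2
gripper_force: 1.3
```

```bash
python3 look.py
```

```text
tcp along 5.9 lat 0.5 z 57.62985450164639 force along/lat/z -3.201211582924665 0.04516099422214726 0.9460185315839378
side cap along 107.1 lat 2.1 [249 222  19  20 321]
scene cap along 109.2 lat -7.3 [345 125  12  14  73]
```

Emit:
apply_moves:
  deltas:
    - [-0.0005, 0, 0, 0, -1]
    - [-0.001, 0, 0, 0, -1]
    - [-0.001, 0, 0, 0, -1]

```text
time_s: 22.6
ee_pos: [497.0, 92.0, 57.6]
ee_rot: [180.0, -0.0, 80.6]
force: [0.3, 3.7, -1.5]
gripper_width: 0.5
gripper_force: 1.8
```

Emit:
apply_moves:
  deltas:
    - [-0.0005, 0, 0, 0, -1]
    - [-0.001, 0, 0, 0, -1]
    - [-0.001, 0, 0, 0, -1]

```text
time_s: 22.9
ee_pos: [497.0, 91.8, 57.7]
ee_rot: [180.0, -0.1, 80.6]
force: [0.3, 6.3, -1.6]
gripper_width: 0.3
gripper_force: 3.4
```

Emit:
apply_moves:
  deltas:
    - [-0.0004, 0, 0, 0, -1]
    - [-0.0008, 0, 0.0001, 0, -1]
    - [-0.0008, 0, 0.0001, 0, -1]

```text
time_s: 23.2
ee_pos: [497.2, 91.7, 57.7]
ee_rot: [180.0, -0.2, 80.5]
force: [0.1, 8.9, -2.4]
gripper_width: 0.3
gripper_force: 4.6
```

Firm stop: the tool hardly moves while the force climbs to 9 N. I'll back off straight, then rise.

Emit:
apply_moves:
  deltas:
    - [0.001, 0, 0, 0, -1]
    - [0.002, 0, 0, 0, -1]
    - [0.004, 0, 0, 0, -1]
    - [0.006, 0, 0, 0, -1]
    - [0.008, 0, 0, 0, -1]

```text
time_s: 23.7
ee_pos: [498.0, 97.7, 57.6]
ee_rot: [180.0, 0.0, 80.6]
force: [-0.1, 0.2, 0.7]
gripper_width: 0.2
gripper_force: 0.0
```

Emit:
apply_moves:
  deltas:
    - [0.005, 0, -0.005, 0, -1]
    - [0.01, 0, -0.02, 0, -1]
    - [0.02, 0, -0.04, 0, -1]
    - [0.04, 0, -0.06, 0, -1]
    - [0.06, 0, -0.08, 0, -1]

```text
time_s: 24.2
ee_pos: [507.9, 157.7, 138.8]
ee_rot: [180.0, 0.0, 80.6]
force: [0.7, 0.6, 0.4]
gripper_width: 0.8
gripper_force: 0.0
```

Emit:
apply_moves:
  deltas:
    - [0.03, 0, -0.04, 0, -1]
    - [0.05, 0, -0.08, 0, -1]
    - [0.05, 0, -0.12, 0, -1]
    - [0.05, 0, -0.12, 0, -1]
    - [0.05, 0, -0.12, 0, -1]

```text
time_s: 24.7
ee_pos: [516.1, 206.8, 258.5]
ee_rot: [179.9, -0.0, 80.6]
force: [0.2, 0.7, -0.2]
gripper_width: 0.6
gripper_force: 0.0
```

```bash
python3 look.py
python3 - <<'E'
from h import *
a=cams.grab_frame("wrist"); b=cams.grab_frame("side")
l=cv2.resize(a[120:384,120:384],(500,500),interpolation=cv2.INTER_CUBIC)
r=cv2.resize(b[190:320,215:293],(300,500),interpolation=cv2.INTER_CUBIC)
cv2.imwrite("pics/f.png",np.hstack([l,r]))
E
```

```text
tcp along -109.3 lat 0.5 z 258.51353307523794 force along/lat/z -0.7266213383936938 0.04250855355868492 -0.21498455020817014
side cap along 106.9 lat 2.4 [248 221  20  21 320]
scene cap along 98.8 lat -0.8 [341 124  16  15 197]
```

View pics/f.png

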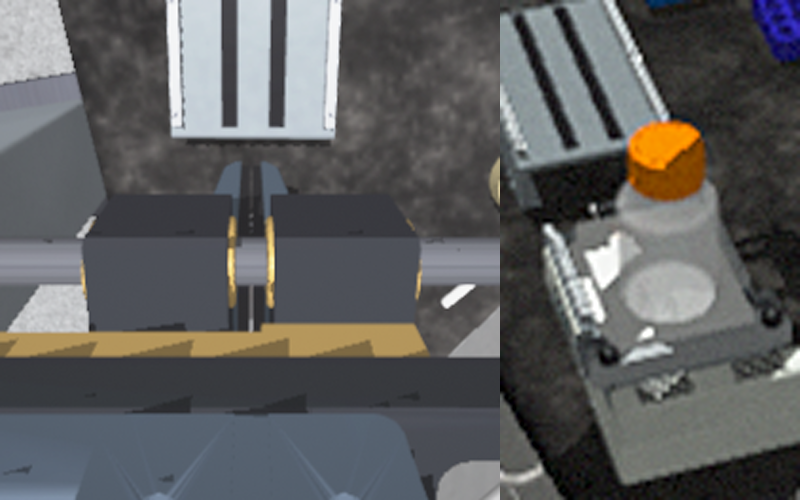

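The side view shows the carrier level against the stop bar at about (690,350), with the bottle upright. The force trace also fits: rollers climbed, force dropped into the notches, then a firm stop about 18 mm after first roller contact. Handing in.

```bash
python3 -c "
from workcell import env
print(env.job_done())"
```

```text
the job is handed in; nothing more can be done
None
```

I slid the carrier across the gap onto the deck until it met a firm end stop about 18 mm past first roller contact, with force readings of about 11 N at most, then withdrew the arm and handed the job in; the hand-in returned no verdict.

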